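# Change over the long objective

## Robot

A 6-joint arm with a two-finger parallel gripper is mounted at the origin on the work surface. World frame = base frame: x ahead of the robot, y to its left, z up, the work surface at z = 0. Lengths are in m, angles in rad, forces in N, time in s.
With the tool pointing down it reaches from about 0.3 to 0.775 m from the base axis. Payload 14.6 kg.
Tool frame: the origin (TCP) lies between the finger pads; the fingertips stand 22 mm ahead of it and the grasp point (between the pads) lies 3 mm ahead of it (ctrl.tip_reach is the distance from the TCP to the fingertips, in m); z points along the fingers, y is the direction in which the jaws open and shut (so a half turn about z gives the same grasp; the last joint's range is limited). The gripper opens to 94 mm and grips with 3 to 60 N. Pads are 16 mm wide; open, the fingers measure 119 mm over their backs; the gripper's body (75 mm by 177 mm) begins 78 mm behind the grasp point.
Start: joints at [1.192, 0.3, 1.521, -0, 1.321, -0.067], TCP at [0.169, 0.523, 0.227] pointing down, gripper open.
Joint ranges: [-3.03, 3.03], [-0.79, 2.21], [0.23, 2.52], [-1.04, 4.18], [0, 3.07], [-2.55, 2.55]. Speed limits (rad/s): [2.22, 2.22, 2.57, 3.14, 3.14, 3.14].

## Interface

Orientations are given as [roll, pitch, yaw] about the fixed x, y, z axes, in that order (R = Rz(yaw) Ry(pitch) Rx(roll)).
In Python, from station import ctrl gives the robot as it stands. The module is installed in compiled form; this text tells all that it offers.
- The arm moves only by the shell command python3 -m creep 'ROWS' [OPENING] [FORCE]. ROWS is a JSON object of lists of equal length, an entry for each row: "xyz": the shift along the tool's x, y, z in mm, a list of three; "spin": the turn about the tool's z in rad. In form: {"xyz": [[tx, ty, tz], ...], "spin": [spin, ...]}. A call has 1 to 5 rows; each row shifts and turns the commanded pose from where the row before left it, along the tool's axes as they then stand; what a row does not reach is not made up. A row lasts 1/8 s, in which the tool goes at most 62.5 mm and 10.7 degrees, less where a joint would pass 70% of its speed; a pose out of reach is approached as far as the arm can. A call with a gripper value outside its range is refused whole. OPENING is the finger opening in mm, from 0 to 94, set as the call begins (- or left out, the last holds). The fingers move at their own pace and stop on an object; FORCE is the grip in N (left out, the last holds). Time passes only in rows, so rows that do not move let the fingers close. It gives the time, the measured TCP pose, the force and the opening at its end, in the units of the state.
- ctrl.get_obs(): the state, without advancing time (a new reading comes with each control period).
- ctrl.camera(name): name is "scene" or "side" or "wrist"; returns the picture (400x640x3 uint8, red, green, blue); there is no depth.
- ctrl.camera_model(name): a dict with "fx", "fy", "cx", "cy" (pixels), "R" (3x3) and "t" (3): a world point X has camera coordinates R X + t. Camera axes: x right, y down, z forward; pixel columns grow to the right and rows downward; lengths in m; the calibration is good to about 2 mm. A picture is of the moment at which its call begins: read the wrist's pose just before it. camera_model takes no time and is no camera call; for the wrist camera it gives the pose at the moment of the call.
- ctrl.hand_in(): hands the job in, once; it reports no verdict.
The state is a dict: "time_s": time; "qpos": joint angles; "joint_vel": joint speeds; "tau": joint torques, N m; "ee_pos": TCP position; "eef_rot": TCP orientation; "force": force on the tool from outside, world axes, zero at the start; "moment": the same for the moment, N m; "grip_width": finger opening in m.
Only numpy, scipy, OpenCV 4.12 (cv2) and the standard library are available. Lean on these libraries where they do the work, as an engineer would, in place of code of your own. Each camera call takes 0.05 s, during which the arm holds its last target.

## Task

Turn the lens turret by its posts until the long objective (the tallest one) clicks into the front place, above the pointer. There unscrew it anticlockwise to its stop without wrenching it, lift it out, and stand it gently upright on its foot in the grey tray, beside the lens cap. Leave the emptied seat clicked in at the front, and leave the other objectives, the cap and everything else on the bench as they are.

Things in the scene. Friction and masses are not known exactly. Their poses are not given: they have to be found in the camera images.
- long_center (a point): The long objective: tallest of the four lens barrels on the turret, plain steel, 110 mm tall, 0.2 to 0.4 kg. From the bottom: a 13 mm foot hidden in its seat, then to 87 mm up a cylinder of 38 mm diameter (grip its upper part, clear of everything), then a nose tapering to 22 mm. This point is on its axis half-way up (55 mm above its underside), z up; x and y turn with it.
- long: The same objective, origin under its foot. Its screw-type bayonet foot turns with little resistance, anticlockwise seen from above to undo. After 140 to 205 degrees (differs each time) it meets a firm stop; only there, in the last few degrees, will it lift straight up, clear of the seat after 15 mm; elsewhere hidden lugs catch after 1.5 mm of lift. On a flat floor it stands by itself.
- front_seat (a point): Fixed point of the stand: where the centre of the floor of a seat is when that seat is at the front (above and behind the small upright steel pointer on the stand's rim), 71 mm from the turret's axis, 75 mm above the table. An objective seated there has its underside at this height.
- turret_hub (a point): Centre of the turret's round dark plate (236 mm diameter), at its top face, 75 mm above the table; z up, x and y turn with it. Seats (11 mm high) lie on its -x, -y, +x, +y axes, 71 mm out, an objective in each. Four upright steel posts, 12 mm diameter, rising 85 mm above the plate, stand 45, 135, 225, 315 degrees from its x axis, 105 mm out: push them sideways to turn it.
- turret (a joint): Turret angle, rad, growing anticlockwise seen from above; 0 at the start. It has four index places, at every multiple of 90 degrees, into which it clicks: a detent of up to 0.7 N m pulls it to the nearest place from up to 45 degrees either side, so about 7 N at a post turns it. It can be turned either way without limit.
- stand: White viewer stand, fixed, round base 260 mm diameter and 50 mm high with a 150 mm wide, 60 mm high housing reaching 205 mm behind (a 30 mm high black port on top of that). Origin on the table under the turret's axis, x pointing from front to back: the front place and pointer lie on its -x side, z up.
- tray: Grey shallow tray, fixed, 180 x 140 mm (its x and y), walls 4 mm thick and 22 mm high, floor 4 mm thick. Origin on the table under its centre, z up.
- cap_center (a point): Black lens cap, disc of 44 mm diameter and 20 mm height, lying loose in the tray towards the tray's +x end; to be left where it is. Centre.
- mid_center (a point): Second tallest objective, 78 mm tall, 38 mm diameter, bayonet foot like the others, to be left alone. Origin half-way up its axis, z up.
- slim_center (a point): Slim objective, 70 mm tall, 30 mm diameter, bayonet foot like the others, to be left alone. Origin half-way up its axis, z up.
- squat_center (a point): Squat objective, 60 mm tall, 46 mm diameter, bayonet foot like the others, to be left alone. Origin half-way up its axis, z up. It is in the front seat at the start.
- bottle: White bottle, 60 mm diameter, 150 mm tall, bystander; origin under its centre.
- beaker: Glass beaker, 76 mm diameter, 90 mm tall, bystander; origin under its centre.
- dish: Clear round dish, 90 mm diameter, 16 mm high, bystander; origin under its centre.
- tissue_box: Cardboard box 75 x 120 x 60 mm, bystander; origin under its centre.
- spatula: Spatula 170 mm long lying on the table along its x, bystander.
- jar: Amber jar, 64 mm diameter, 80 mm tall, bystander; origin under its centre.
Not all that is in view belongs to the job. What is shaped like the long but red is not meant.

How it is judged:
By the outcome, as a careful person would: the job done as asked, in the order asked, and still so for the second after the job is handed in, with the robot touching nothing.
It also fails if it takes over 72 s, if anything falls off the work surface, if the arm or the gripper's body presses on something with over 40 N, if the wrist force passes 120 N, or if a joint passes its speed limit or range.

## Working session

There is one attempt and no reset: what is moved stays moved. The work goes in short steps, Python scripts to look and compute and a shell command to move; the robot and the scene stay as the last step left them, time stands still between calls to the robot, and variables do not carry over. Pictures are saved under pics/ and viewed, and the job is handed in when it is done.

```bash
mkdir -p pics; python3 - <<'E'
from station import ctrl
import cv2
o=ctrl.get_obs(); print({k:(v if not hasattr(v,'round') else v) for k,v in o.items()})
for n in ["scene","side","wrist"]:
    m=ctrl.camera_model(n); print(n,m)
    cv2.imwrite(f"pics/{n}0.png",ctrl.camera(n)[:,:,::-1])
E
```

```text
{'time_s': 0.0, 'qpos': array([ 1.19242144e+00,  3.00460206e-01,  1.52159261e+00, -8.29546167e-06,
        1.32070311e+00, -6.65676878e-02]), 'joint_vel': array([ 1.04917364e-06, -1.46363673e-03,  1.16899159e-03,  2.08591632e-04,
        1.82137400e-03,  5.50661803e-04]), 'tau': array([-4.63274337e-04, -5.31804979e+01, -3.52723038e+01,  7.07690092e-02,
        2.45692651e-02, -1.60393733e-04]), 'ee_pos': array([0.16862627, 0.52325675, 0.22688742]), 'eef_rot': array([-3.14043142e+00, -6.93620522e-05,  2.82978747e+00]), 'force': array([ 0.05045875,  0.170191  , -0.77787787]), 'moment': array([-0.01828018, -0.00409452,  0.02395023]), 'grip_width': 0.09417817215181448}
scene {'fx': 466.2851659069162, 'fy': 466.2851659069162, 'cx': 313.3490861284359, 'cy': 206.0313009340491, 'R': array([[ 0.00279394,  0.99983745, -0.01781224],
       [ 0.79360331, -0.01305451, -0.60829546],
       [-0.6084291 , -0.01243631, -0.79351078]]), 't': array([-0.05205828, -0.40974802,  1.66634269])}
side {'fx': 442.5563245537615, 'fy': 442.5563245537615, 'cx': 318.7234255576974, 'cy': 193.7653459261481, 'R': array([[ 0.80409873, -0.59430627, -0.01500975],
       [-0.46706065, -0.61591169, -0.63443451],
       [ 0.36780372,  0.51715845, -0.77283088]]), 't': array([-0.46451938,  0.37986319,  0.87457157])}
wrist {'fx': 282.6853381208318, 'fy': 282.6853381208318, 'cx': 320.7217532760671, 'cy': 199.40658121358527, 'R': array([[ 0.30643687,  0.9518904 , -0.00105306],
       [ 0.91652389, -0.29475241,  0.2703793 ],
       [ 0.25706107, -0.08381935, -0.9627533 ]]), 't': array([-0.54952845, -0.02889518,  0.39172625])}
```

View pics/scene0.png

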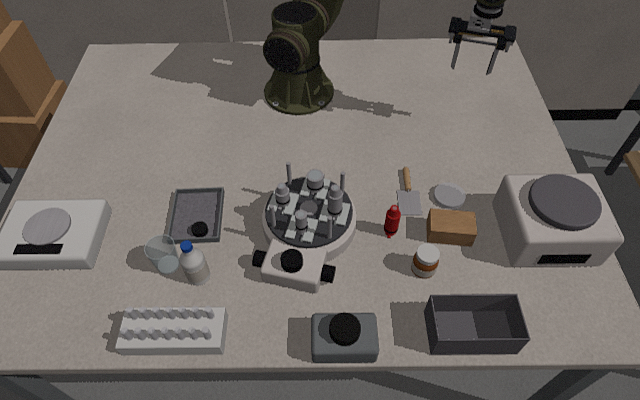

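View pics/side0.png

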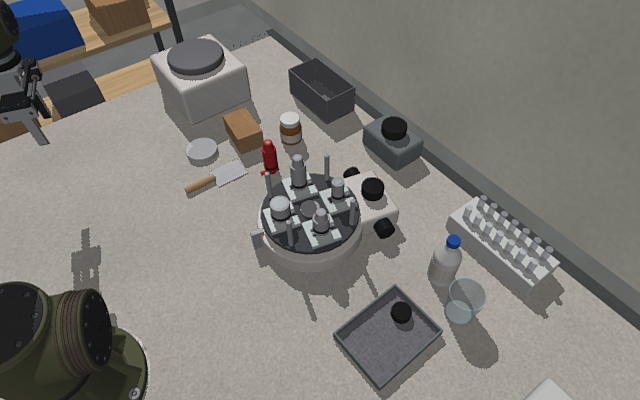

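View pics/wrist0.png

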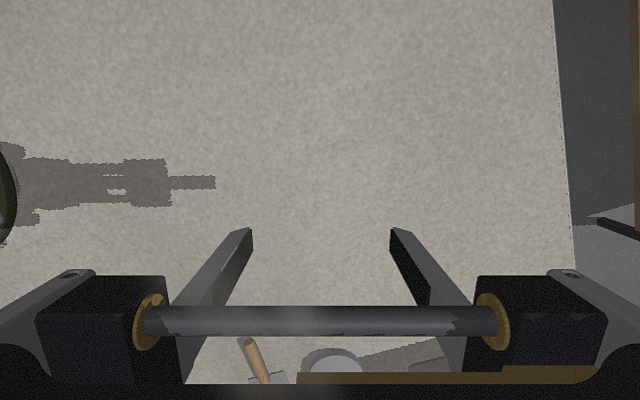

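Squat is at the front (nearest the robot), with the long at about (336,195) in scene, on the +y side. That means a quarter turn anticlockwise. I'll zoom in to measure.

```bash
python3 - <<'E'
import cv2
a=cv2.imread("pics/scene0.png")[150:300,150:370]; cv2.imwrite("pics/s0z.png",cv2.resize(a,None,fx=3.6,fy=3.6,interpolation=cv2.INTER_CUBIC))
a=cv2.imread("pics/side0.png")[130:280,235:435]; cv2.imwrite("pics/d0z.png",cv2.resize(a,None,fx=4,fy=4,interpolation=cv2.INTER_CUBIC))
E
```

```text
(no output)
```

View pics/s0z.png

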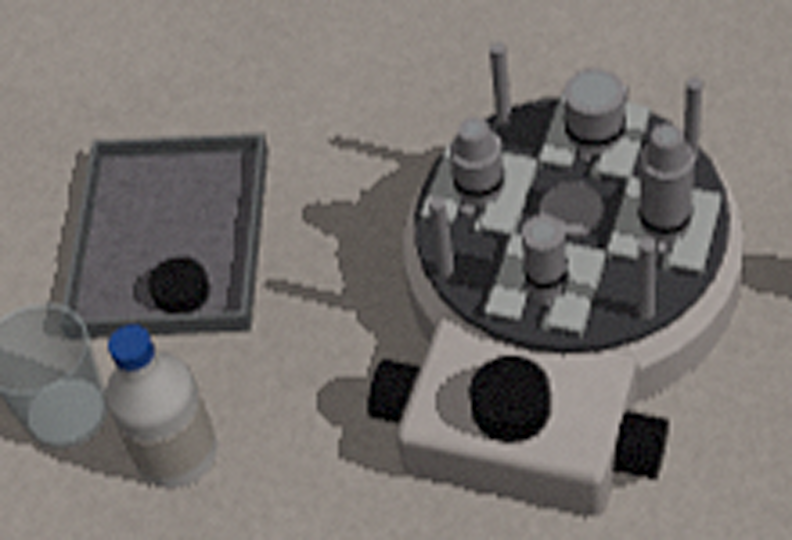

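View pics/d0z.png

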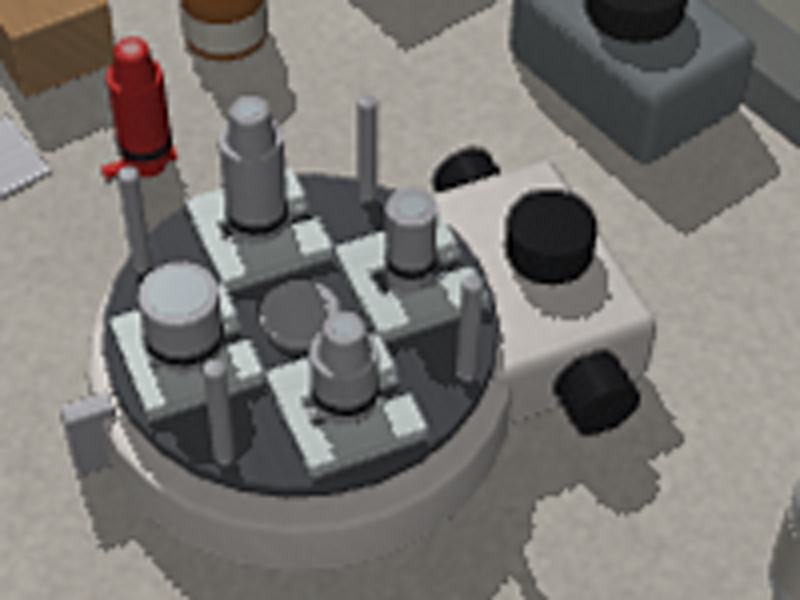

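```bash
cat > h.py <<'E'
from station import ctrl
import numpy as np
from scipy.optimize import least_squares
def proj(n,X,m=None):
    m=m or ctrl.camera_model(n); c=m["R"]@np.asarray(X)+m["t"]
    return np.array([m["fx"]*c[0]/c[2]+m["cx"],m["fy"]*c[1]/c[2]+m["cy"]])
def unproj(n,uv,z,m=None):
    m=m or ctrl.camera_model(n); d=m["R"].T@np.array([(uv[0]-m["cx"])/m["fx"],(uv[1]-m["cy"])/m["fy"],1]); o=-m["R"].T@m["t"]
    return o+d*(z-o[2])/d[2]
E
python3 - <<'E'
from h import *
Z=lambda s,o,l:[((u+.5)/s-.5+o[0],(v+.5)/s-.5+o[1]) for u,v in l]
S=Z(3.6,(150,150),[(498,48),(695,83),(650,243),(438,205),(595,88),(474,135),(668,140),(545,235)])
D=Z(4,(235,130),[(215,366),(128,173),(368,102),(470,280),(180,288),(345,325),(250,108),(412,203)])
ang=np.radians([225,135,45,315,180,270,90,0]); r=[.105]*4+[.071]*4; z=[.16]*4+[.135,.153,.185,.145]
def f(p,full=False):
    X=[(p[0]+ri*np.cos(a+p[2]),p[1]+ri*np.sin(a+p[2]),zi) for a,ri,zi in zip(ang,r,z)]
    return np.concatenate([proj(n,x)-uv for n,L in(("scene",S),("side",D)) for x,uv in zip(X,L)])
s=least_squares(f,[.55,0,0],loss='soft_l1'); print(s.x, np.degrees(s.x[2])); print(f(s.x).reshape(2,8,2).round(1))
for n,L,zz in (("scene",Z(3.6,(150,150),[(95,143),(266,136),(250,330),(65,335)]),.022),("side",[(334,333),(395,286),(442,332),(381,390)],.022)):
    P=np.array([unproj(n,uv,zz)[:2] for uv in L]); print(n,P.round(4),P.mean(0).round(4))
print(unproj("scene",Z(3.6,(150,150),[(180,283)])[0],.024),unproj("side",(401,312),.022))
x=s.x; print("front",x[:2]-.071*np.array([np.cos(x[2]),np.sin(x[2])]))
for a in(225,135,45,315): print(a,x[:2]+.105*np.array([np.cos(x[2]+np.radians(a)),np.sin(x[2]+np.radians(a))]))
E
```

```text
[ 0.58316352  0.03986751 -0.24994154] -14.320595460943366
[[[ 0.1 -0.5]
  [ 0.1 -0.6]
  [-0.2 -0.3]
  [ 0.1 -1. ]
  [ 0.1  0.3]
  [ 0.2 -1.9]
  [ 0.4 -1.5]
  [-0.  -1.1]]

 [[ 0.5 -0.3]
  [ 0.4 -0.6]
  [ 0.2 -1. ]
  [ 1.2 -0.3]
  [ 0.1  0.5]
  [ 0.3 -0.1]
  [ 0.2 -0.2]
  [ 0.4  0.1]]]
scene [[ 0.4657 -0.3524]
 [ 0.4607 -0.213 ]
 [ 0.6496 -0.2034]
 [ 0.652  -0.3419]] [ 0.557  -0.2777]
side [[ 0.4562 -0.218 ]
 [ 0.6294 -0.2143]
 [ 0.6353 -0.3494]
 [ 0.4595 -0.3595]] [ 0.5451 -0.2853]
[ 0.60732291 -0.26165309  0.024     ] [ 0.59802778 -0.26692846  0.022     ]
front [0.51436972 0.05742917]
225 [ 0.49285977 -0.01370704]
135 [0.52958898 0.13017126]
45 [0.67346728 0.09344206]
315 [ 0.63673807 -0.05043624]
```

```bash
cat >> h.py <<'E'
from scipy.spatial.transform import Rotation as Ro
def togo(x,y,z=None,yaw=None):
    o=ctrl.get_obs(); R=Ro.from_euler('xyz',o["eef_rot"]).as_matrix(); p=o["ee_pos"]
    t=np.array([x,y,p[2] if z is None else z]); d=R.T@(t-p)*1000
    yw=np.degrees(o["eef_rot"][2]); print("t",round(o["time_s"],2),"p",p.round(4),"yaw",yw.round(1),"q6",np.degrees(o["qpos"][5]).round(1),"F",o["force"].round(1),"M",o["moment"].round(2),"w",round(o["grip_width"]*1000,1))
    print("tool mm",d.round(1), "" if yaw is None else "spin %.3f"%-np.radians((yaw-yw+180)%360-180))
E
python3 - <<'E'
from h import *
togo(.5296,.1302,.227,120.7)
print(unproj("side",(268,172),0), unproj("scene",(391,235),0))
E
```

```text
t 0.15 p [0.1687 0.5233 0.227 ] yaw 162.1 q6 -3.8 F [-0.2  0.  -0.3] M [-0.05  0.01  0.01] w 93.7
tool mm [-4.641e+02 -2.635e+02  2.000e-01] spin 0.723
[0.59649481 0.26261154 0.        ] [0.62126209 0.26436792 0.        ]
```

```bash
python3 -m creep '{"xyz":[[-40,-22,0],[-50,-28,0],[-50,-28,0],[-50,-28,0],[-50,-28,0]],"spin":[0,0,0,0,0]}' 26 15; python3 -m creep '{"xyz":[[-50,-28,0],[-50,-28,0],[-50,-28,0],[-50,-28,0],[-24,-17,0]],"spin":[0,0,0,0,0]}'; python3 -c "
from h import *
togo(.5296,.1302,.227,120.7)"
```

```text
time_s: 0.78
ee_pos: [0.357, 0.3208, 0.2274]
eef_rot: [3.142, 0.0, 2.83]
force: [1.0, 0.2, -0.9]
grip_width: 0.0471
time_s: 1.4
ee_pos: [0.5309, 0.1286, 0.227]
eef_rot: [-3.141, -0.0, 2.828]
force: [-0.6, 1.0, 0.2]
grip_width: 0.0259
t 1.4 p [0.5309 0.1286 0.227 ] yaw 162.0 q6 -62.2 F [-0.6  1.   0.2] M [-0.03 -0.01 -0.02] w 25.9
tool mm [ 1.8  1.1 -0. ] spin 0.721
```

```bash
python3 -m creep '{"xyz":[[1.8,1.1,0],[0,0,0],[0,0,0],[0,0,0],[0,0,10]],"spin":[0.144,0.144,0.144,0.144,0.144]}'; python3 - <<'E'
from h import *
import cv2
togo(.5296,.1302,.142,120.7)
m=ctrl.camera_model("wrist"); im=ctrl.camera("wrist")[:,:,::-1].copy()
for a,r,z in((135,.105,.16),(225,.105,.16),(90,.071,.185),(180,.071,.135)):
    t=np.radians(a)-.2499; X=(.5832+r*np.cos(t),.0399+r*np.sin(t),z); u=proj("wrist",X,m); print(a,u.round(1)); cv2.drawMarker(im,tuple(int(round(q)) for q in u),(0,0,255),0,12,1)
cv2.imwrite("pics/w1.png",im)
cv2.imwrite("pics/d1.png",cv2.resize(ctrl.camera("side")[100:300,200:450,::-1],None,fx=3,fy=3))
E
```

```text
time_s: 2.02
ee_pos: [0.5285, 0.1324, 0.2177]
eef_rot: [3.141, 0.0, 2.105]
force: [0.1, 1.4, 0.2]
grip_width: 0.0259
t 2.02 p [0.5285 0.1324 0.2177] yaw 120.6 q6 -20.4 F [0.1 1.4 0.2] M [ 0.    0.01 -0.01] w 25.9
tool mm [-2.5 -0.2 75.7] spin -0.002
135 [320.  223.7]
225 [204.9 332.1]
90 [384.6 301.3]
180 [267.2 268.8]
```

View pics/w1.png

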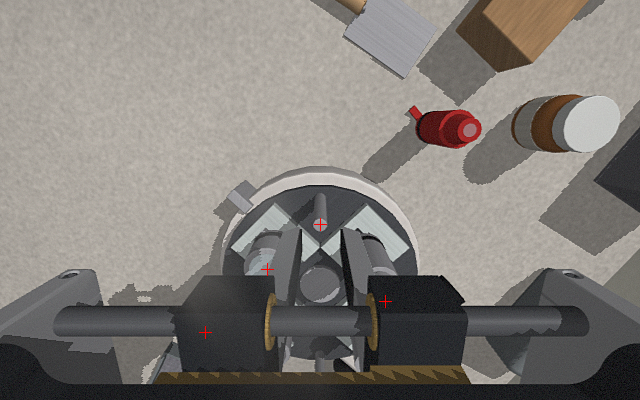

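View pics/d1.png

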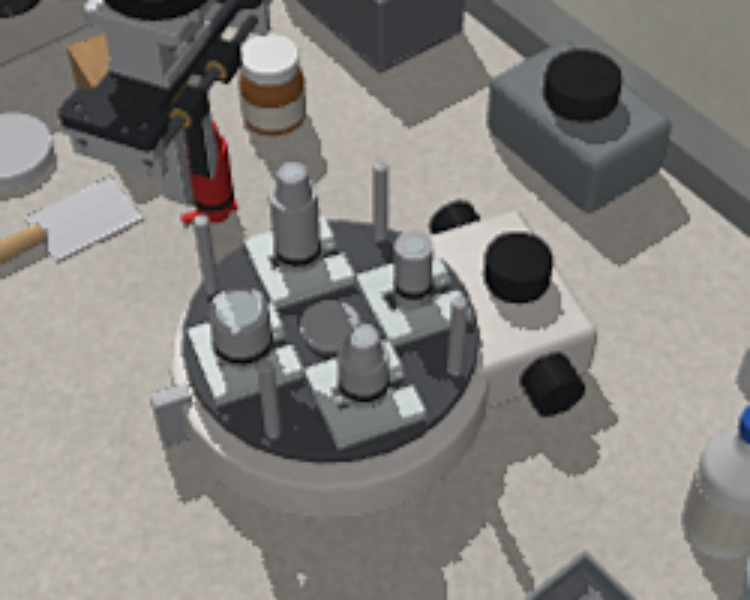

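The wrist view shows the post top at (320,224), exactly where predicted and centred between the fingers. I'll lower the fingers around it.

```bash
python3 -m creep '{"xyz":[[-2.5,0,15],[0,0,25],[0,0,25],[0,0,10],[0,0,0]],"spin":[0,0,0,0,0]}' && python3 -c "
from h import *
togo(.5296,.1302,.142,120.7)"
```

```text
time_s: 2.75
ee_pos: [0.5295, 0.1302, 0.1421]
eef_rot: [-3.141, -0.0, 2.111]
force: [0.2, 0.1, -0.1]
grip_width: 0.0265
t 2.75 p [0.5295 0.1302 0.1421] yaw 120.9 q6 -21.0 F [ 0.2  0.1 -0.1] M [-0.06  0.04  0.02] w 26.5
tool mm [-0.   0.1  0.1] spin 0.004
```

```bash
python3 -m creep '{"xyz":[[-0.4,-9.15,0],[-0.4,-9.15,0],[-0.4,-9.15,0],[-0.4,-9.15,0]],"spin":[-0.0873,-0.0873,-0.0873,-0.0873]}'; python3 -c "
from h import *
t=np.radians(135+20)-.25
togo(.5832+.105*np.cos(t),.0399+.105*np.sin(t),.142,140.7)"
```

```text
time_s: 3.25
ee_pos: [0.5025, 0.107, 0.1434]
eef_rot: [3.139, 0.001, 2.463]
force: [3.9, 6.8, -4.4]
grip_width: 0.0263
t 3.25 p [0.5025 0.107  0.1434] yaw 141.1 q6 -43.3 F [ 3.9  6.8 -4.4] M [ 1.14 -0.67  0.02] w 26.3
tool mm [ 0.  -0.8  1.4] spin 0.007
```

Tracking the arc well, at about 7.8 N. I'll continue.

```bash
python3 -m creep '{"xyz":[[-0.4,-9.15,0],[-0.4,-9.15,0],[-0.4,-9.15,0],[-0.4,-9.15,0],[-0.4,-9.15,0]],"spin":[-0.0873,-0.0873,-0.0873,-0.0873,-0.0873]}';python3 -m creep '{"xyz":[[-0.4,-9.15,0],[-0.4,-9.15,0],[-0.4,-9.15,0],[-0.4,-9.15,0],[-0.4,-9.15,0]],"spin":[-0.0873,-0.0873,-0.0873,-0.0873,-0.0873]}';python3 -m creep '{"xyz":[[-0.4,-9.15,0],[-0.4,-9.15,0],[-0.4,-9.15,0],[-0.4,-9.15,0],[0,0,0]],"spin":[-0.0873,-0.0873,-0.0873,-0.0873,0]}'; python3 -c "
from h import *
t=np.radians(135+90)-.25
togo(.5832+.105*np.cos(t),.0399+.105*np.sin(t),.142,210.7)"
```

```text
time_s: 3.88
ee_pos: [0.4816, 0.0663, 0.1434]
eef_rot: [3.14, 0.0, 2.9]
force: [-2.1, 5.5, 0.9]
grip_width: 0.026
time_s: 4.5
ee_pos: [0.481, 0.0195, 0.1436]
eef_rot: [-3.14, 0.002, -2.948]
force: [1.7, -4.3, -1.1]
grip_width: 0.0263
time_s: 5.12
ee_pos: [0.4939, -0.0141, 0.1433]
eef_rot: [-3.141, 0.001, -2.603]
force: [0.3, 0.8, 0.8]
grip_width: 0.026
t 5.12 p [ 0.4939 -0.0141  0.1433] yaw -149.1 q6 -126.8 F [0.3 0.8 0.8] M [ 0.08  0.07 -0.01] w 26.0
tool mm [0.7 0.9 1.3] spin 0.003
```

```bash
python3 -m creep '{"xyz":[[0,0,-20],[0,0,-30],[0,0,-30],[0,0,-30],[0,0,-30]],"spin":[0,0,0,0.1,0.18]}' 64; for i in 1; do python3 -m creep '{"xyz":[[0,0,0],[0,0,0],[0,0,0],[0,0,0],[0,0,0]],"spin":[0.185,0.185,0.185,0.185,0.185]}'; done; python3 - <<'E'
from h import *
import cv2
togo(.5144,.0574,.28)
cv2.imwrite("pics/d2.png",cv2.resize(ctrl.camera("side")[100:300,200:450,::-1],None,fx=3,fy=3))
cv2.imwrite("pics/s2.png",cv2.resize(ctrl.camera("scene")[130:300,220:440,::-1],None,fx=3.5,fy=3.5))
E
```

```text
time_s: 5.75
ee_pos: [0.4932, -0.0133, 0.2841]
eef_rot: [-3.141, 0.001, -2.888]
force: [0.1, -0.3, 0.1]
grip_width: 0.0639
time_s: 6.38
ee_pos: [0.4933, -0.0134, 0.283]
eef_rot: [3.141, 0.001, 2.468]
force: [1.1, 0.9, 0.3]
grip_width: 0.0638
t 6.38 p [ 0.4933 -0.0134  0.283 ] yaw 141.4 q6 -57.2 F [1.1 0.9 0.3] M [ 0.01 -0.02 -0.07] w 63.8
tool mm [27.6 68.5  3. ]
```

View pics/d2.png

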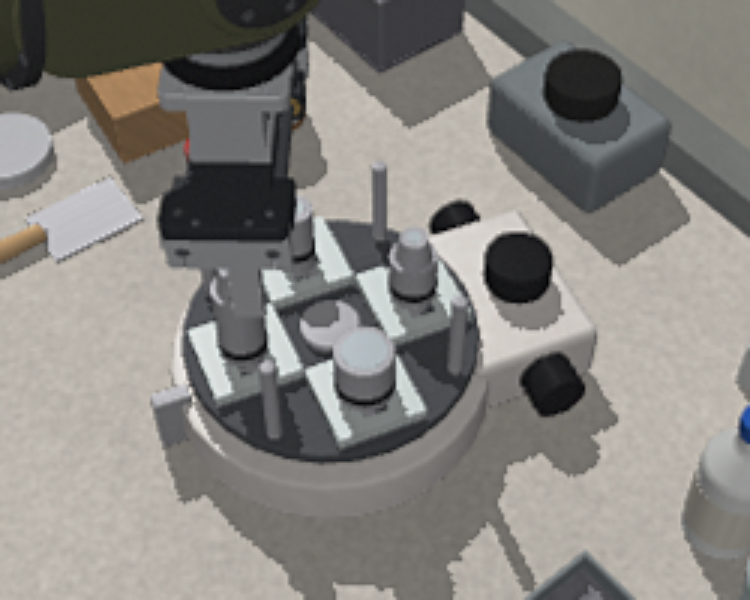

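View pics/s2.png

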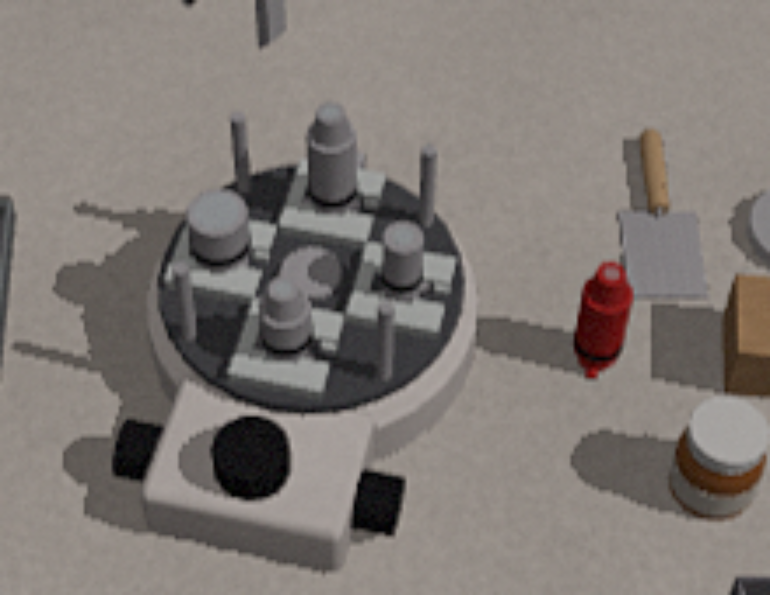

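The long is now at the front (scene crop (330,110)), with the posts back at their index pixels. Next I'll spin the wrist back to give unscrewing range.

```bash
for i in 1; do python3 -m creep '{"xyz":[[5.5,13.7,0],[0,0,0],[0,0,0],[0,0,0],[0,0,0]],"spin":[0.185,0.185,0.185,0.185,0.185]}'; python3 -m creep '{"xyz":[[0,0,0],[0,0,0],[0,0,0],[0,0,0],[0,0,0]],"spin":[0.185,0.185,0.185,0.185,0.185]}';python3 -m creep '{"xyz":[[0,0,0],[0,0,0],[0,0,0],[0,0,0],[0,0,0]],"spin":[0.185,0.185,0.185,0.185,0.185]}'; done; python3 - <<'E'
from h import *
togo(.5144,.0574,.23)
im=ctrl.camera("scene"); import cv2
cv2.imwrite("pics/s3.png",cv2.resize(im[150:210,290:340,::-1],None,fx=10,fy=10,interpolation=2))
print(proj("scene",(.5144,.0574,.185)))
E
```

```text
time_s: 7.1
ee_pos: [0.4975, 0.0007, 0.2828]
eef_rot: [3.141, 0.0, 1.549]
force: [-0.5, 0.4, 0.0]
grip_width: 0.064
time_s: 7.72
ee_pos: [0.4975, 0.0007, 0.2828]
eef_rot: [3.141, -0.0, 0.624]
force: [-0.2, 1.1, -0.2]
grip_width: 0.0637
time_s: 8.35
ee_pos: [0.4975, 0.0007, 0.2828]
eef_rot: [-3.141, -0.0, -0.301]
force: [0.6, -0.6, 0.5]
grip_width: 0.0644
t 8.35 p [0.4975 0.0007 0.2828] yaw -17.2 q6 103.1 F [ 0.6 -0.6  0.5] M [0.01 0.15 0.03] w 64.4
tool mm [ -0.7 -59.2  52.8] 
[314.69255611 161.63893466]
```

View pics/s3.png

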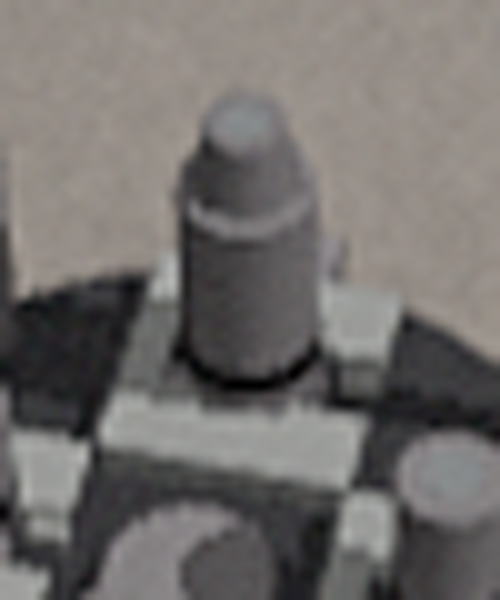

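```bash
python3 -m creep '{"xyz":[[-0.7,-25,0],[0,-34.2,0],[0,0,30],[0,0,0]],"spin":[0,0,0,0]}'; python3 - <<'E'
from h import *
togo(.5144,.0574,.148)
import cv2
m=ctrl.camera_model("wrist"); im=ctrl.camera("wrist")[:,:,::-1].copy()
for z in(.185,.162):
    u=proj("wrist",(.5144,.0574,z),m); print(u); cv2.drawMarker(im,tuple(int(round(q)) for q in u),(0,0,255),0,12,1)
cv2.imwrite("pics/w4.png",im)
E
```

```text
time_s: 8.9
ee_pos: [0.5135, 0.0576, 0.2511]
eef_rot: [3.14, 0.003, -0.293]
force: [-0.6, 0.0, 0.3]
grip_width: 0.0642
t 8.9 p [0.5135 0.0576 0.2511] yaw -16.8 q6 109.2 F [-0.6  0.   0.3] M [ 0.09  0.2  -0.02] w 64.2
tool mm [  1.2  -0.2 103.1] 
[320.38082703 217.2656827 ]
[320.38198977 208.81424285]
```

View pics/w4.png

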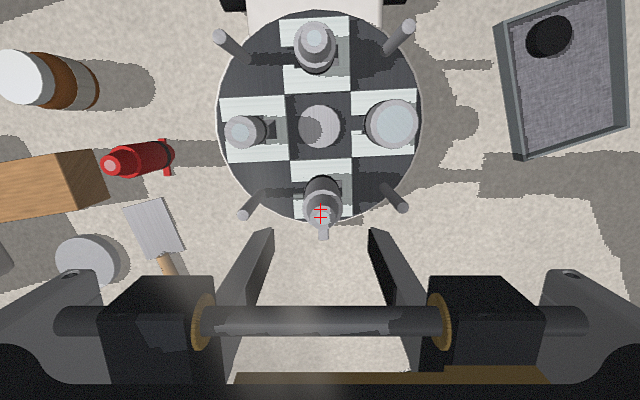

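The nose sits at (321,215), on the predicted mark and centred between the fingers. I'll lower and grip at 15 N.

```bash
python3 -m creep '{"xyz":[[1.0,-0.2,30],[0,0,33],[0,0,25],[0,0,15],[0,0,0]],"spin":[0,0,0,0,0]}'; python3 -m creep '{"xyz":[[0,0,0],[0,0,0],[0,0,0],[0,0,0]],"spin":[0,0,0,0]}' 30 15; python3 -c "
from h import *
togo(.5144,.0574,.148)"
```

```text
time_s: 9.57
ee_pos: [0.5154, 0.0569, 0.1497]
eef_rot: [3.141, 0.0, -0.298]
force: [-0.5, 0.2, 0.1]
grip_width: 0.0639
time_s: 10.07
ee_pos: [0.5156, 0.0572, 0.1499]
eef_rot: [-3.141, -0.001, -0.299]
force: [0.9, 0.2, 3.5]
grip_width: 0.038
t 10.07 p [0.5156 0.0572 0.1499] yaw -17.1 q6 109.4 F [0.9 0.2 3.5] M [ 0.05  0.13 -0.01] w 38.0
tool mm [-1.2  0.1  1.9]
```

```bash
python3 -m creep '{"xyz":[[0,0,0],[0,0,0],[0,0,0],[0,0,0],[0,0,0]],"spin":[-0.06,-0.12,-0.12,-0.12,-0.12]}'; python3 -c "
from h import *
togo(.5144,.0574,.148)";  python3 -m creep '{"xyz":[[0,0,0],[0,0,0],[0,0,0],[0,0,0],[0,0,0]],"spin":[-0.12,-0.12,-0.12,-0.12,-0.12]}'; python3 -c "
from h import *
togo(.5144,.0574,.148)"
```

```text
time_s: 10.7
ee_pos: [0.5157, 0.0572, 0.1498]
eef_rot: [3.142, -0.001, 0.245]
force: [1.6, 0.8, 1.0]
grip_width: 0.0379
t 10.7 p [0.5157 0.0572 0.1498] yaw 14.0 q6 78.2 F [1.6 0.8 1. ] M [ 0.13 -0.14 -0.07] w 37.9
tool mm [-1.2 -0.5  1.8] 
time_s: 11.32
ee_pos: [0.5155, 0.0572, 0.1498]
eef_rot: [3.141, -0.001, 0.845]
force: [-0.6, 0.9, 2.4]
grip_width: 0.0378
t 11.32 p [0.5155 0.0572 0.1498] yaw 48.4 q6 43.9 F [-0.6  0.9  2.4] M [ 0.15  0.25 -0.11] w 37.8
tool mm [-0.6 -0.9  1.8]
```

```bash
python3 -m creep '{"xyz":[[0,0,0],[0,0,0],[0,0,0],[0,0,0],[0,0,0]],"spin":[-0.12,-0.12,-0.12,-0.12,-0.12]}'; python3 -m creep '{"xyz":[[0,0,0],[0,0,0],[0,0,0],[0,0,0]],"spin":[-0.12,-0.12,-0.12,-0.12]}'; python3 - <<'E'
from h import *
togo(.5144,.0574,.148)
import cv2
cv2.imwrite("pics/d5.png",cv2.resize(ctrl.camera("side")[130:270,210:380,::-1],None,fx=4,fy=4))
E
```

```text
time_s: 11.95
ee_pos: [0.5151, 0.0572, 0.1497]
eef_rot: [-3.141, -0.0, 1.445]
force: [-2.6, 0.6, 5.7]
grip_width: 0.0379
time_s: 12.45
ee_pos: [0.5149, 0.0571, 0.1497]
eef_rot: [-3.14, -0.0, 1.925]
force: [-5.0, -0.1, 5.6]
grip_width: 0.0379
t 12.45 p [0.5149 0.0571 0.1497] yaw 110.3 q6 -18.0 F [-5.  -0.1  5.6] M [-0.17  1.24 -0.11] w 37.9
tool mm [ 0.4 -0.3  1.7]
```

View pics/d5.png

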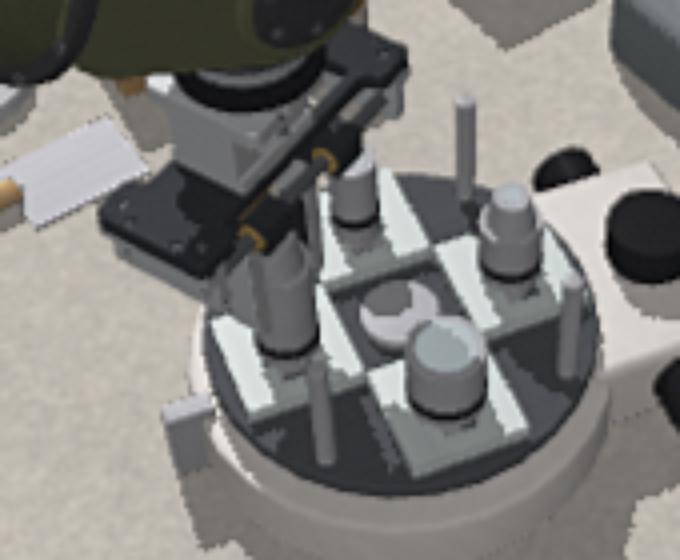

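```bash
python3 -m creep '{"xyz":[[0,-0.8,-0.4],[0,0,0],[0,0,0]],"spin":[-0.09,-0.09,0]}'; python3 -c "
from h import *
togo(.5144,.0574,.148)"
```

```text
time_s: 12.88
ee_pos: [0.5144, 0.0569, 0.1497]
eef_rot: [-3.141, -0.0, 2.101]
force: [0.3, -0.7, -0.8]
grip_width: 0.0381
t 12.88 p [0.5144 0.0569 0.1497] yaw 120.4 q6 -28.1 F [ 0.3 -0.7 -0.8] M [-0.07  0.2  -0.02] w 38.1
tool mm [0.4 0.3 1.7]
```

```bash
python3 -m creep '{"xyz":[[0,0,0],[0,0,0]],"spin":[-0.06,-0.06]}' >/dev/null; python3 -c "
from h import *
togo(.5144,.0574,.148)";python3 -m creep '{"xyz":[[0,0,0],[0,0,0]],"spin":[-0.06,-0.06]}' >/dev/null; python3 -c "
from h import *
togo(.5144,.0574,.148)"
```

```text
t 13.12 p [0.5144 0.0569 0.1497] yaw 127.2 q6 -35.0 F [-1.6  0.3 -0.3] M [-0.04  0.37 -0.05] w 37.8
tool mm [0.4 0.3 1.7] 
t 13.38 p [0.5143 0.0568 0.1497] yaw 134.1 q6 -41.9 F [-1.4  0.1  0.5] M [-0.17  0.49 -0.02] w 37.4
tool mm [0.4 0.4 1.7]
```

```bash
python3 -m creep '{"xyz":[[0,0,0],[0,0,0]],"spin":[-0.05,-0.05]}' >/dev/null; python3 -c "
from h import *
togo(.5144,.0574,.148)";python3 -m creep '{"xyz":[[0,0,0],[0,0,0]],"spin":[-0.05,-0.05]}' >/dev/null; python3 -c "
from h import *
togo(.5144,.0574,.148)"
```

```text
t 13.62 p [0.5143 0.0568 0.1497] yaw 139.8 q6 -47.6 F [-1.7 -0.7 -0.9] M [-0.11  0.49 -0.02] w 38.0
tool mm [0.3 0.5 1.7] 
t 13.88 p [0.5143 0.0568 0.1497] yaw 145.5 q6 -53.3 F [-1.8 -0.1 -0. ] M [-0.16  0.45 -0.04] w 37.5
tool mm [0.3 0.6 1.7]
```

```bash
python3 -m creep '{"xyz":[[0,0,0],[0,0,0]],"spin":[-0.04,-0.04]}' >/dev/null; python3 -c "
from h import *
togo(.5144,.0574,.148)"
```

```text
t 14.12 p [0.5143 0.0568 0.1497] yaw 150.1 q6 -57.9 F [-1.5 -0.6  0.9] M [-0.15  0.46  0.03] w 37.6
tool mm [0.2 0.6 1.7]
```

```bash
python3 -m creep '{"xyz":[[0,0,0],[0,0,0]],"spin":[-0.04,-0.04]}' >/dev/null; python3 -c "
from h import *
togo(.5144,.0574,.148)";python3 -m creep '{"xyz":[[0,0,0],[0,0,0]],"spin":[-0.04,-0.04]}' >/dev/null; python3 -c "
from h import *
togo(.5144,.0574,.148)"
```

```text
t 14.38 p [0.5143 0.0568 0.1497] yaw 154.7 q6 -62.4 F [-2.3 -1.  -0.2] M [-0.14  0.49  0.01] w 37.4
tool mm [0.2 0.6 1.7] 
t 14.62 p [0.5144 0.0567 0.1498] yaw 159.3 q6 -67.0 F [-3.4 -1.7  2. ] M [-0.56  0.65 -0.26] w 37.9
tool mm [0.2 0.7 1.8]
```

```bash
python3 -m creep '{"xyz":[[0,0,0],[0,0,0]],"spin":[-0.04,-0.04]}' >/dev/null; python3 -c "
from h import *
togo(.5144,.0574,.148)"
```

```text
t 14.88 p [0.5141 0.0565 0.1499] yaw 163.8 q6 -71.6 F [-4.6 -2.3  2.7] M [-0.67  0.99 -0.3 ] w 37.8
tool mm [-0.   1.   1.9]
```

The moment about z jumped to -0.26 and then -0.3 at about 176° turned, so that's the stop. I'll ease back slightly and try a small lift.

```bash
python3 -m creep '{"xyz":[[0,0,0],[0,0,0]],"spin":[0.02,0]}' >/dev/null; python3 -c "
from h import *
togo(.5144,.0574,.148)";python3 -m creep '{"xyz":[[0,0,-1],[0,0,-1],[0,0,-0.5],[0,0,0]],"spin":[0,0,0,0]}' >/dev/null; python3 -c "
from h import *
togo(.5144,.0574,.148)"
```

```text
t 15.12 p [0.5143 0.0568 0.1499] yaw 162.7 q6 -70.4 F [-5.9 -0.6  4.2] M [-0.18  1.23 -0.13] w 37.7
tool mm [0.  0.6 1.9] 
t 15.62 p [0.5143 0.0569 0.152 ] yaw 162.8 q6 -70.5 F [-3.   0.9 -9.2] M [-0.08  0.85 -0.1 ] w 37.8
tool mm [0.  0.5 4. ]
```

```bash
python3 -m creep '{"xyz":[[0,0,1],[0,0,0]],"spin":[-0.02,-0.01]}' >/dev/null; python3 -c "
from h import *
togo(.5144,.0574,.148)";python3 -m creep '{"xyz":[[0,0,-1],[0,0,-1],[0,0,0]],"spin":[0,0,0]}' >/dev/null; python3 - <<'E'
from h import *
togo(.5144,.0574,.148)
import cv2
cv2.imwrite("pics/s6.png",cv2.resize(ctrl.camera("scene")[140:230,270:370,::-1],None,fx=7,fy=6.5,interpolation=2))
cv2.imwrite("pics/d6.png",cv2.resize(ctrl.camera("side")[170:260,240:340,::-1],None,fx=7,fy=6.5,interpolation=2))
E
```

```text
t 15.88 p [0.5148 0.0567 0.1518] yaw 164.6 q6 -72.3 F [-4.5 -2.6 -1.7] M [-0.7   1.15 -0.35] w 37.7
tool mm [0.5 0.6 3.8] 
t 16.25 p [0.5146 0.0568 0.1532] yaw 164.5 q6 -72.3 F [ -2.   -1.9 -10.2] M [-0.61  0.61 -0.19] w 37.9
tool mm [0.3 0.5 5.2]
```

View pics/s6.png

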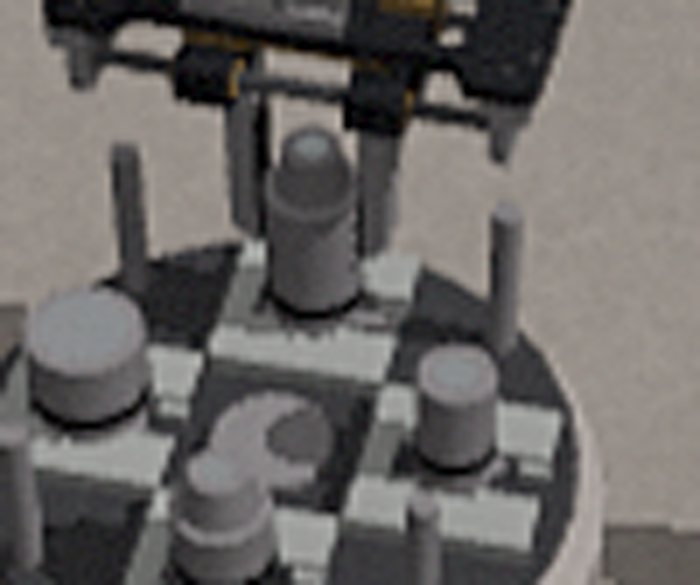

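View pics/d6.png

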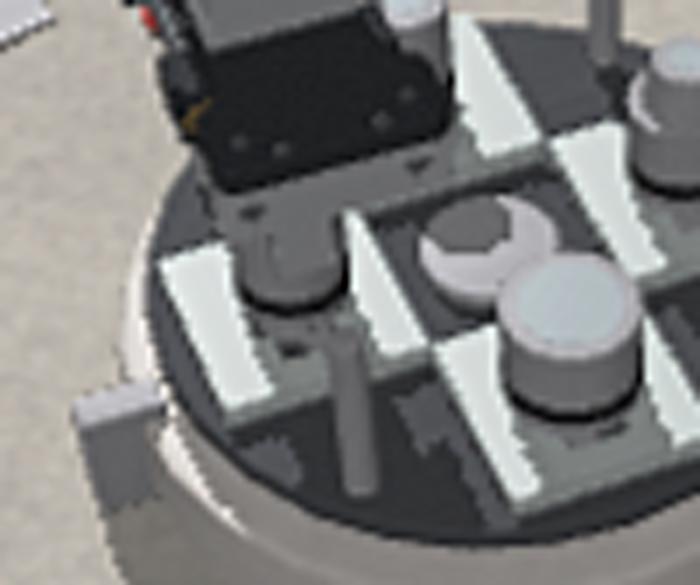

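```bash
python3 -m creep '{"xyz":[[0,0,-1],[0,0,-1],[0,0,0]],"spin":[0.0,0,0]}' >/dev/null; python3 - <<'E'
from h import *
togo(.5144,.0574,.148)
import cv2
a=ctrl.camera("scene")[140:230,270:370,::-1]
cv2.imwrite("pics/s7.png",cv2.resize(a,None,fx=7,fy=6.5,interpolation=2))
E
```

```text
t 16.73 p [0.515  0.0572 0.1561] yaw 164.5 q6 -72.3 F [-2.2  0.8 -3.2] M [0.24 0.74 0.03] w 37.6
tool mm [0.6 0.1 8.1]
```

View pics/s7.png

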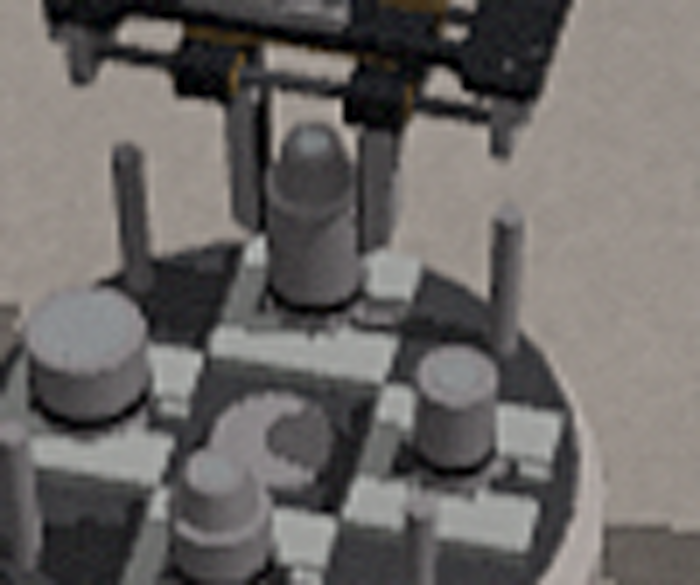

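Force fell to -3.2 N (about the weight), the moment went to 0, and the barrel is visibly rising. It's free, so I'll continue straight up.

```bash
python3 -m creep '{"xyz":[[0,0,-3],[0,0,-4],[0,0,-5],[0,0,-6]],"spin":[0.0,0,0,0]}' - 20 >/dev/null; python3 - <<'E'
from h import *
togo(.5144,.0574,.148)
import cv2
a=ctrl.camera("scene")[140:230,270:370,::-1]
cv2.imwrite("pics/s8.png",cv2.resize(a,None,fx=7,fy=6.5,interpolation=2))
E
```

```text
t 17.27 p [0.5148 0.0568 0.174 ] yaw 164.5 q6 -72.3 F [-0.3  0.  -2.4] M [-0.    0.    0.04] w 37.5
tool mm [ 0.6  0.4 26. ]
```

View pics/s8.png

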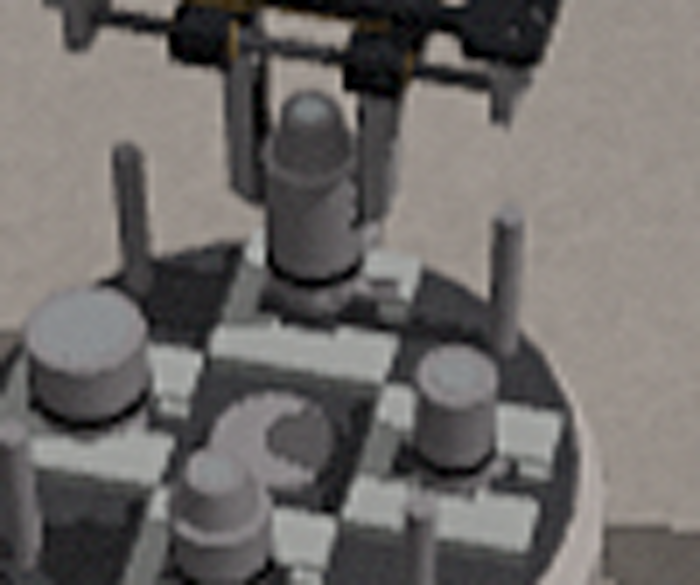

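```bash
python3 -m creep '{"xyz":[[0,0,-15],[0,0,-25],[0,0,-30],[0,0,-20],[0,0,0]],"spin":[0,0,0,0,0]}'; python3 -c "
from h import *
togo(.53,-.283,.27)"
```

```text
time_s: 17.95
ee_pos: [0.515, 0.0569, 0.2652]
eef_rot: [3.141, 0.003, 2.871]
force: [-0.5, 0.5, -3.1]
grip_width: 0.0378
t 17.95 p [0.515  0.0569 0.2652] yaw 164.5 q6 -72.3 F [-0.5  0.5 -3.1] M [ 0.   -0.01 -0.01] w 37.8
tool mm [-105.2 -323.5   -4.8]
```

```bash
python3 -m creep '{"xyz":[[-5,-15,0],[-10,-30,0],[-13,-40,0],[-15,-45,0],[-15,-45,0]],"spin":[0,0,0,0,0]}'; python3 -m creep '{"xyz":[[-15,-45,0],[-13,-42,0],[-10,-33,0],[-6,-20,0],[-3.2,-8.5,0]],"spin":[0,0,0,0,0]}';python3 -m creep '{"xyz":[[0,0,10],[0,0,0]],"spin":[0,0]}'; python3 - <<'E'
from h import *
togo(.53,-.283,.081)
import cv2
for n in("scene","side"): print(n,proj(n,(.53,-.283,.004)))
cv2.imwrite("pics/s9.png",cv2.resize(ctrl.camera("scene")[110:290,120:360,::-1],None,fx=3.3,fy=3.3,interpolation=2))
cv2.imwrite("pics/d9.png",cv2.resize(ctrl.camera("side")[200:400,280:520,::-1],None,fx=3,fy=3,interpolation=2))
E
```

```text
time_s: 18.58
ee_pos: [0.5231, -0.1296, 0.2623]
eef_rot: [-3.142, -0.002, 2.871]
force: [0.5, 1.4, -2.9]
grip_width: 0.0375
time_s: 19.2
ee_pos: [0.5292, -0.2839, 0.2626]
eef_rot: [3.141, -0.001, 2.87]
force: [0.3, 0.3, -2.3]
grip_width: 0.0374
time_s: 19.45
ee_pos: [0.5294, -0.2819, 0.2522]
eef_rot: [3.141, -0.002, 2.872]
force: [0.5, 0.1, -2.1]
grip_width: 0.0376
t 19.45 p [ 0.5294 -0.2819  0.2522] yaw 164.6 q6 -106.1 F [ 0.5  0.1 -2.1] M [-0.01  0.   -0.  ] w 37.6
tool mm [ -1.2  -1.  171.2] 
scene [197.6285003  210.23653653]
side [381.14939275 340.03326849]
```

View pics/s9.png

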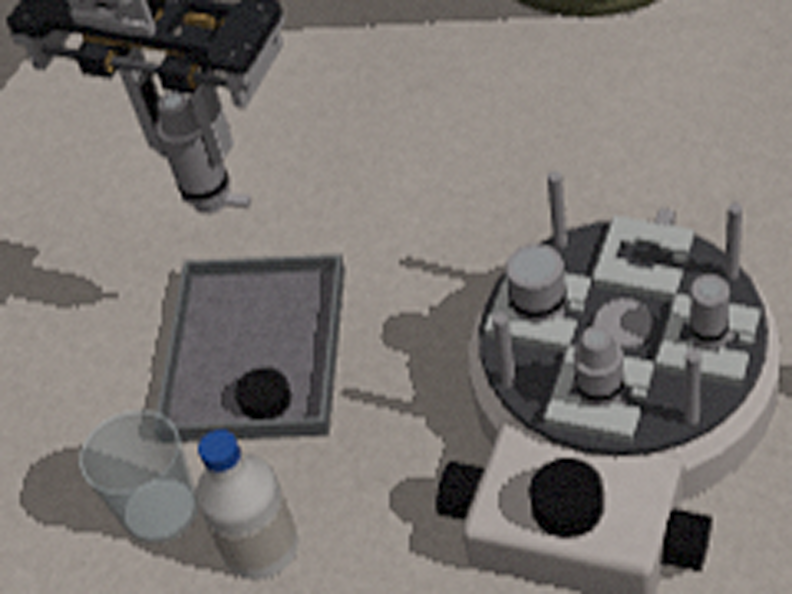

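View pics/d9.png

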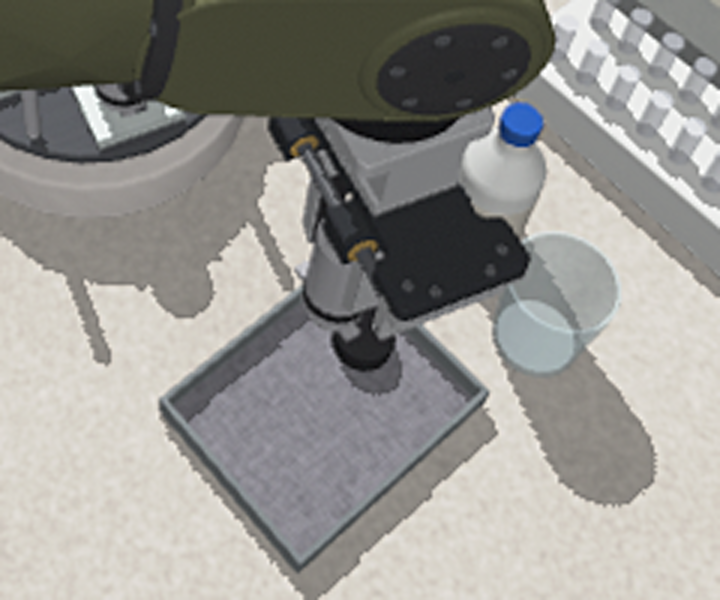

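```bash
python3 -c "
from h import *
for z in (.17,.1775,.185): print(z,(proj('scene',(.5294,-.2819,z))-[120,110])*3.3,(proj('scene',(.5294,-.2819,z+.11))-[120,110])*3.3)"
python3 -m creep '{"xyz":[[-0.5,-1,20],[0,0,35],[0,0,40],[0,0,35],[0,0,20]],"spin":[0,0,0,0,0]}' ; python3 -m creep '{"xyz":[[0,0,8],[0,0,3],[0,0,0]],"spin":[0,0,0]}'; python3 - <<'E'
from h import *
togo(.53,-.283,.0787)
import cv2
cv2.imwrite("pics/d10.png",cv2.resize(ctrl.camera("side")[220:400,280:500,::-1],None,fx=3.3,fy=3.3,interpolation=2))
cv2.imwrite("pics/s10.png",cv2.resize(ctrl.camera("scene")[130:260,140:300,::-1],None,fx=4.5,fy=4.5,interpolation=2))
E
```

```text
0.17 [212.45231014 203.55187468] [176.76892683 103.28648489]
0.1775 [210.18331326 197.17630612] [174.13336029  95.8809061 ]
0.185 [207.8918282  190.73754888] [171.46962515  88.39617743]
time_s: 20.18
ee_pos: [0.5295, -0.2833, 0.1018]
eef_rot: [3.141, -0.001, 2.872]
force: [0.4, 0.1, -2.2]
grip_width: 0.0378
time_s: 20.55
ee_pos: [0.5301, -0.2842, 0.0931]
eef_rot: [-3.141, 0.001, 2.871]
force: [0.2, -0.1, -2.3]
grip_width: 0.0375
t 20.55 p [ 0.5301 -0.2842  0.0931] yaw 164.5 q6 -106.2 F [ 0.2 -0.1 -2.3] M [ 0.01  0.04 -0.02] w 37.5
tool mm [ 0.4  1.1 14.4]
```

View pics/d10.png

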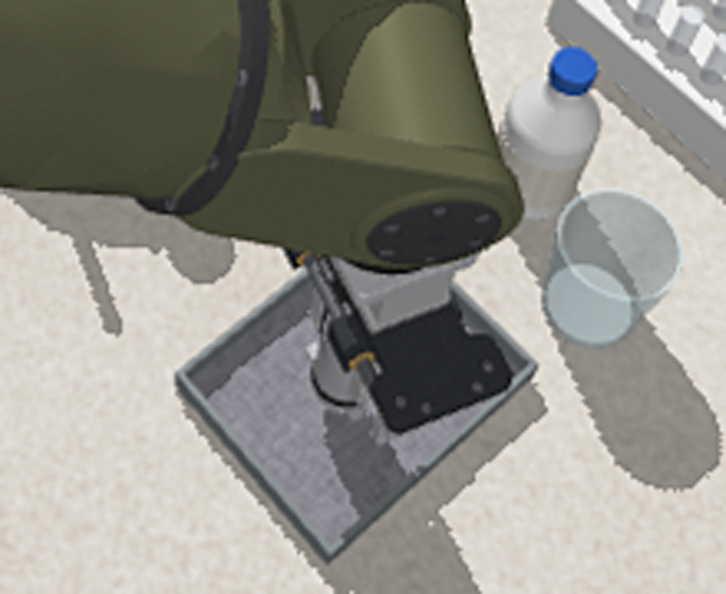

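View pics/s10.png

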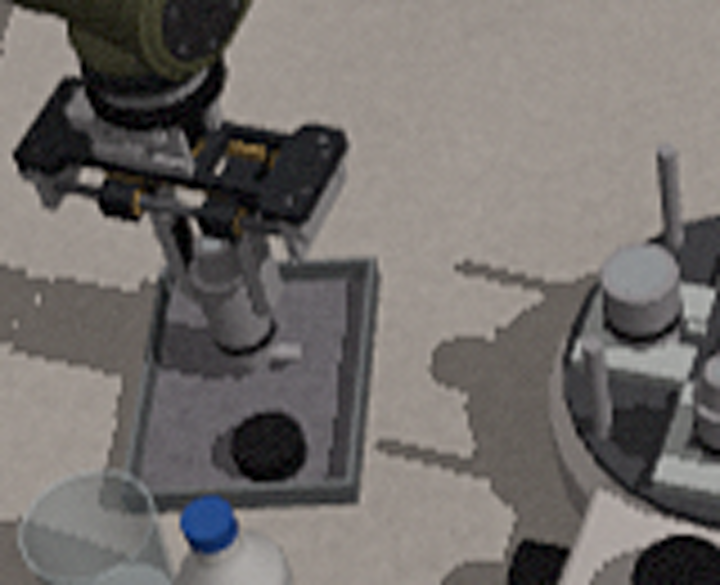

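Position is good and the floor is a few mm away. I'll creep down while watching the force.

```bash
python3 -m creep '{"xyz":[[0,0,1],[0,0,1],[0,0,1],[0,0,0]],"spin":[0,0,0,0]}' |grep -E "pos|force"; python3 -m creep '{"xyz":[[0,0,0.8],[0,0,0.8],[0,0,0]],"spin":[0,0,0]}'|grep -E "pos|force"
```

```text
ee_pos: [0.5297, -0.2841, 0.0892]
force: [-0.3, -0.2, -2.5]
ee_pos: [0.5297, -0.2841, 0.0877]
force: [0.4, 0.8, -2.8]
```

```bash
python3 -m creep '{"xyz":[[0,0,0.8],[0,0,0.8],[0,0,0]],"spin":[0,0,0]}'|grep -E "pos|force"
```

```text
ee_pos: [0.5297, -0.284, 0.0861]
force: [-0.4, 0.5, -2.2]
```

```bash
python3 -m creep '{"xyz":[[0,0,0.8],[0,0,0.8],[0,0,0]],"spin":[0,0,0]}'|grep -E "pos|force"
```

```text
ee_pos: [0.5297, -0.2841, 0.0844]
force: [0.2, 0.4, -2.3]
```

```bash
python3 -m creep '{"xyz":[[0,0,0.8],[0,0,0.5],[0,0,0]],"spin":[0,0,0]}'|grep -E "pos|force"
```

```text
ee_pos: [0.5297, -0.2841, 0.0832]
force: [0.1, 0.0, -3.8]
```

```bash
python3 -m creep '{"xyz":[[0,0,0.8],[0,0,0.5],[0,0,0]],"spin":[0,0,0]}'|grep -E "pos|force"
```

```text
ee_pos: [0.5297, -0.2841, 0.0819]
force: [-0.7, 0.2, -1.8]
```

```bash
python3 -m creep '{"xyz":[[0,0,0.7],[0,0,0],[0,0,0]],"spin":[0,0,0]}'|grep -E "pos|force"
```

```text
ee_pos: [0.5297, -0.2841, 0.0813]
force: [-0.4, -0.1, -2.8]
```

```bash
python3 -m creep '{"xyz":[[0,0,0.7],[0,0,0],[0,0,0]],"spin":[0,0,0]}'|grep -E "pos|force"
```

```text
ee_pos: [0.5298, -0.2841, 0.0806]
force: [-0.0, 0.6, -2.5]
```

```bash
python3 -m creep '{"xyz":[[0,0,0.7],[0,0,0],[0,0,0]],"spin":[0,0,0]}'|grep -E "pos|force"
```

```text
ee_pos: [0.5298, -0.2841, 0.0798]
force: [-0.6, -0.3, -2.2]
```

```bash
python3 -m creep '{"xyz":[[0,0,0.7],[0,0,0],[0,0,0]],"spin":[0,0,0]}'|grep -E "pos|force"
```

```text
ee_pos: [0.5298, -0.2841, 0.0792]
force: [0.3, -0.4, -2.3]
```

```bash
python3 -m creep '{"xyz":[[0,0,0.6],[0,0,0],[0,0,0]],"spin":[0,0,0]}'|grep -E "pos|force"
```

```text
ee_pos: [0.5299, -0.2842, 0.0789]
force: [-1.4, 1.0, 4.7]
```

```bash
python3 -m creep '{"xyz":[[0,0,0.6],[0,0,0],[0,0,0]],"spin":[0,0,0]}'|grep -E "pos|force"
```

```text
ee_pos: [0.53, -0.2842, 0.0789]
force: [-2.8, 1.8, 10.1]
```

Touchdown at TCP z 0.0789. I'll relieve the press and release.

```bash
python3 -m creep '{"xyz":[[0,0,-0.6],[0,0,-0.3],[0,0,0]],"spin":[0,0,0]}' - 5|grep -E "pos|force"; python3 -m creep '{"xyz":[[0,0,0],[0,0,0],[0,0,0]],"spin":[0,0,0]}' 44 |grep -E "pos|force|wid";python3 -m creep '{"xyz":[[0,0,0],[0,0,0],[0,0,0]],"spin":[0,0,0]}' 62 |grep -E "pos|force|wid"
```

```text
ee_pos: [0.5298, -0.2842, 0.0788]
force: [-0.4, -0.5, 1.8]
ee_pos: [0.5297, -0.2841, 0.0787]
force: [0.0, 0.2, 0.2]
grip_width: 0.0441
ee_pos: [0.5297, -0.2841, 0.0789]
force: [0.4, 1.1, 0.1]
grip_width: 0.0621
```

```bash
python3 -m creep '{"xyz":[[0,0,-10],[0,0,-20],[0,0,-30],[0,0,-40],[0,0,-40]],"spin":[0,0,0,0,0]}' |grep -E "pos|force|wid"; python3 -m creep '{"xyz":[[20,10,-20],[40,15,-10],[40,15,0],[40,15,0],[0,0,0]],"spin":[0,0,0,0,0]}'|grep -E "pos|force|wid"; python3 - <<'E'
from h import *
togo(.53,-.283)
import cv2
cv2.imwrite("pics/d11.png",cv2.resize(ctrl.camera("side")[100:400,200:540,::-1],None,fx=2,fy=2,interpolation=2))
cv2.imwrite("pics/s11.png",cv2.resize(ctrl.camera("scene")[130:300,140:380,::-1],None,fx=3.3,fy=3.3,interpolation=2))
E
```

```text
ee_pos: [0.5296, -0.284, 0.2209]
force: [0.0, -0.2, 0.2]
grip_width: 0.0622
ee_pos: [0.4083, -0.1927, 0.2501]
force: [-0.2, -0.5, 0.4]
grip_width: 0.062
t 27.65 p [ 0.4083 -0.1927  0.2501] yaw 164.5 q6 -104.4 F [-0.2 -0.5  0.4] M [-0.05  0.05 -0.05] w 62.0
tool mm [-141.4  -54.6    0.3]
```

View pics/d11.png

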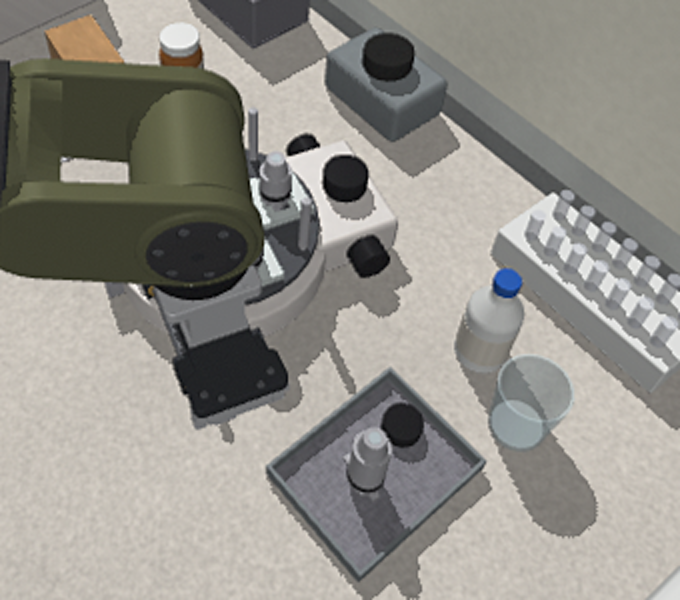

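View pics/s11.png

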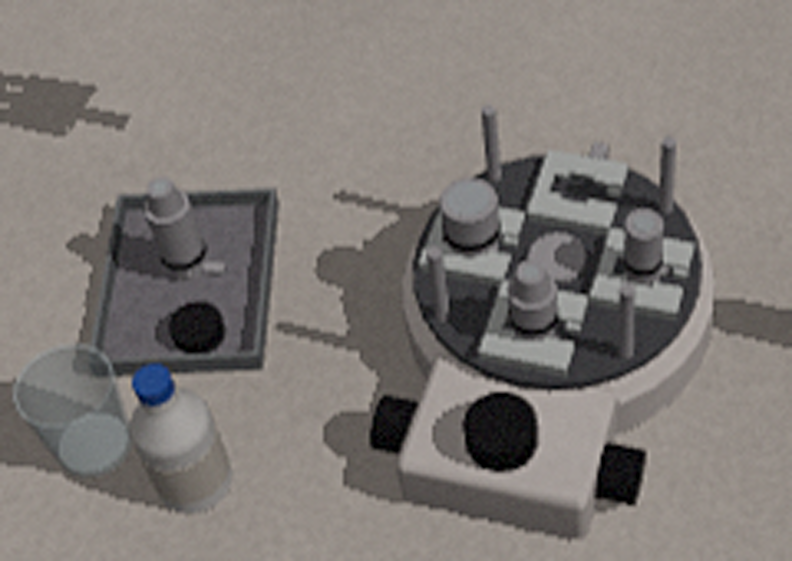

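The long stands upright in the tray with its nose at scene crop (160,190), and the cap is unmoved at (197,325). The front seat is empty. I'll check precisely that the turret is at its index and nothing else moved.

```bash
python3 - <<'E'
from h import *
import cv2
a=cv2.imread("pics/scene0.png"); b=ctrl.camera("scene")[:,:,::-1].copy(); cv2.imwrite("pics/s12.png",b)
A=cv2.resize(a,None,fx=8,fy=8,interpolation=2);B=cv2.resize(b,None,fx=8,fy=8,interpolation=2)
for nm,u,v,h in(("P1",288.5,167,6),("P2",343,177,6),("P3",330.5,222,6),("P4",271.7,211,6),("cap",200,229,9),("bottle",194,262,14),("beaker",162,252,14),("red",392,222,11),("jar",425,262,12),("port",291,260,12),("dish",448,196,15),("box",452,226,20)):
    T=A[int((v-h)*8):int((v+h)*8),int((u-h)*8):int((u+h)*8)]; p=3
    W=B[int((v-h-p)*8):int((v+h+p)*8),int((u-h-p)*8):int((u+h+p)*8)]
    r=cv2.matchTemplate(W,T,cv2.TM_CCOEFF_NORMED); _,s,_,l=cv2.minMaxLoc(r); print(nm,round(s,3),l[0]/8-p,l[1]/8-p)
E
```

```text
P1 0.988 -0.125 0.125
P2 0.989 -0.125 -0.25
P3 0.672 0.0 -0.5
P4 0.871 0.0 0.5
cap 0.99 0.0 0.0
bottle 0.997 0.0 0.0
beaker 0.992 0.0 0.0
red 0.996 0.0 0.0
jar 0.999 0.0 0.0
port 0.995 0.0 0.0
dish 0.995 0.0 0.0
box 0.995 0.0 0.0
```

```bash
python3 - <<'E'
from h import *
for a in(225,135,45,315):
    q=[]
    for d in(0,1):
        t=np.radians(a+d)-.2499; q.append(proj("scene",(.5832+.105*np.cos(t),.0399+.105*np.sin(t),.14)))
    print(a,(q[1]-q[0]).round(2))
import cv2
a=cv2.imread("pics/s0z.png")
b=cv2.resize(cv2.imread("pics/s12.png")[150:300,150:370],None,fx=3.6,fy=3.6,interpolation=cv2.INTER_CUBIC)
cv2.imwrite("pics/cmp.png",np.hstack([a[:380,390:780],b[:380,390:780]]))
E
```

```text
225 [-0.59  0.27]
135 [-0.38 -0.44]
45 [ 0.63 -0.32]
315 [0.35 0.5 ]
```

View pics/cmp.png

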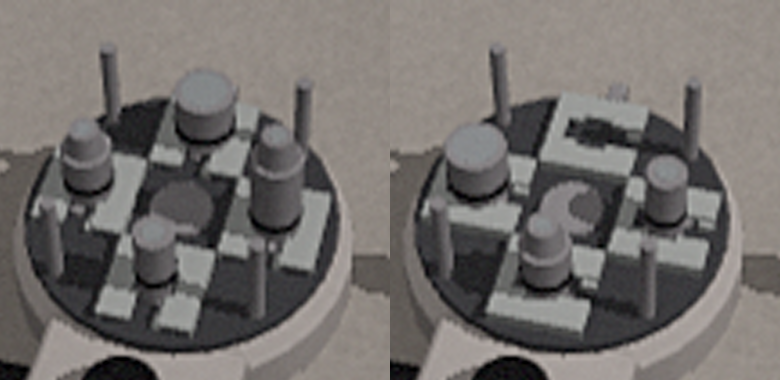

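```bash
python3 -c "
from station import ctrl
print(ctrl.get_obs()['time_s'],ctrl.hand_in())"
```

```text
the job is handed in; nothing more can be done
27.8 None
```

The long objective is standing upright on its foot in the grey tray, beside the lens cap, and the emptied seat is clicked in at the front. I handed the job in at 27.8 s, within the 72 s limit; no verdict was reported.

- **Turning the turret:** I hooked the fingers around one post and turned the turret 90° anticlockwise until the long objective clicked in above the pointer.
- **Unscrewing and lifting:** I gripped it at 15 N and unscrewed it about 176° to its stop, with the turning moment staying below about 0.35 N m. I then lifted it straight out.
- **Placing:** It touched down with at most about 10 N, and I eased that off before opening the fingers.

**Last checks**
- **Bench and tray:** The cap, bottle, beaker, jar, dish, box and red decoy had not shifted between the first and last pictures. I did not measure the spatula or the other objectives, but the pictures show nothing wrong with them.
- **Turret:** The post positions put it within about 0.2–0.6° of its index place. Matching on the two rear posts was weaker, so that figure is approximate.
- **Robot:** It stood clear of everything, with no contact force.

**One thing that didn't go cleanly:** The first 2–3 mm of lift met about 10 N of resistance. I turned it back against the stop, and after a few more mm of lift the pull dropped to just its weight. It may have bound, or a lug may have caught, before it came free.

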